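# Lay the rooflight panel on the model shed against its eave cleat

### The job

The model shed on the bench has a bare sloping roof deck with a dark wooden cleat along its low edge. Take the roof panel with the square-edged box rooflight (not the one with the round cowl, which you leave where it lies) and set it down flat on the deck, its long edge resting against the cleat and roughly centred along it so nothing overhangs the deck's sides. Lower it in the gripper right down to the deck rather than dropping it, then let go.

Things in the scene. Friction and masses are not known exactly. Their poses are not given: they have to be found in the camera images.
- panel_box: loose grey roof panel to place: slab 60 (x) x 80 (y) x 5 mm, slate rows on top, and in its middle a box rooflight 40 (x) x 26 (y) mm rising 23 mm above the slab (top at 28 mm) with a dark pane; 0.06 kg. Origin: centre of underside, z out through the rooflight. Starts flat on the worktop. The same after a half turn. Slippery underside: on the bare deck it slides down to the cleat
- panel_cowl: the other loose grey roof panel, the same slab 60 (x) x 80 (y) x 5 mm, but with a round vent cowl (26 mm across, cap 34 mm across, top at 28 mm) in its middle instead of the box. Origin: centre of the underside. Flat on the worktop; to be left alone
- deck: bare plywood roof deck of the shed, fixed, sloping 20 degrees. Origin: on its surface, middle of the cleat's uphill foot, 45 mm above the worktop; x up the slope, y along the cleat, z out of the deck. Surface: x 0 to 85, y -62 to 62 mm. Cleat: strip 120 long, 9 mm high, along y at x -8 to 0 mm. A panel laid right has its y along the deck's y, its centre at x = 30 mm
- shed: the model shed under the deck, a wooden box with a plinth 88 (x) x 116 (y) mm, walls 38 mm high at the eave and 67 mm at the back, fixed to the bench. Origin: centre of its underside, on the worktop; x points from the eave to the high side

How it is judged:
On the way:
1. the panel with the box rooflight is brought down onto the deck while still held in the fingers (its underside's centre within 20 mm of the deck) (contact force between the fingers and panel_box above 0.5 N and z of panel_box in the frame of deck between -0.005 and 0.02 m and x of panel_box in the frame of deck between 0.01 and 0.075 m and y of panel_box in the frame of deck between -0.04 and 0.04 m), for 0.1 s.
At the end, for the whole second after the job is handed in: The panel with the box rooflight lies flat on the deck (within 7 degrees), its long edge against the cleat (centre 24 to 38 mm up the slope from the cleat, turned less than 10 degrees from it), centred along the cleat within 22 mm, released and at rest (x of panel_box in the frame of deck between 0.024 and 0.038 m and y of panel_box in the frame of deck between -0.022 and 0.022 m and z of panel_box in the frame of deck between -0.004 and 0.005 m and angle between the y axis of panel_box and the y axis of deck, either way round below 0.175 rad and angle between the z axis of panel_box and the z axis of deck, either way round below 0.12 rad and linear speed of panel_box below 0.02 m/s); the robot touches nothing.
It fails at once if the panel with the round cowl is moved more than 30 mm (distance of panel_cowl from where it was at the start of the episode above 0.03 m).
It also fails if it takes over 32 s, if anything falls off the work surface, if the arm or the gripper's body presses on something with over 40 N, if the wrist force passes 120 N, or if a joint passes its speed limit or range.

### The arm

A 6-joint arm with a two-finger parallel gripper is mounted at the origin on a cart in front of the work surface, level with it; the furniture and walls round the work are solid. World frame = base frame: x ahead of the robot, y to its left, z up, the work surface at z = 0. Lengths are in m, angles in rad, forces in N, time in s.
With the tool pointing down it reaches from about 0.35 to 0.95 m from the base axis. Payload 17.4 kg.
Tool frame: the origin (TCP) lies at the very end of the fingers, on their centre line; the grasp point (between the pads) lies 19 mm behind it; z points along the fingers, y is the line along which they close (so a half turn about z gives the same grasp; the last joint's range is limited). The gripper opens to 93 mm and grips with 3 to 60 N. Pads are 15 mm wide; open, the fingers measure 128 mm over their backs; the gripper's body (75 mm by 188 mm) begins 65 mm behind the grasp point.
Start: joints at [-1.193, 0.116, 1.442, -0, 1.584, -0.038], TCP at [0.273, -0.617, 0.219] pointing down, gripper open.
Joint ranges: [-2.83, 2.83], [-0.83, 2.19], [0.07, 2.5], [-1.14, 4.28], [0.01, 3], [-2.97, 2.97]. Speed limits (rad/s): [1.89, 1.89, 2.22, 3.14, 3.14, 3.14].

### API

Orientations are given as a rotation vector (axis times angle).
In Python, from plant import robot gives the robot as it stands.
- The arm moves only by the tool step_arm, never from a script. Its argument "deltas" is a list of rows, each an object with "linear": the shift along the world's x, y, z in units of 1000 mm (1.0 is 1000 mm), a list of three; "turn": the turn, a rotation vector about the world's x, y, z in units of pi rad (1.0 is pi rad), a list of three; "claw": the opening, from -1 (shut) to 1 (fully open). A call has 1 to 20 rows; each row is the pose to reach, as a shift and turn from the pose commanded when the call began, turning the shorter way round; what a row does not reach only later rows make up. A row lasts 1/10 s, in which the tool goes at most 50 mm and 8.59 degrees, less where a joint would pass 70% of its speed; a pose out of reach is approached as far as the arm can. A call with a number of a shift or a turn outside -1 to 1 is refused whole. A call with a gripper value outside its range is refused whole. The fingers move at their own pace and stop on an object; "force" is the grip in N (left out, the last holds). Time passes only in rows, so rows that repeat a pose let the fingers close. It gives the time, the measured TCP pose, the force, the opening and the grip force at its end, in the units of the state.
- robot.state(): the state, without advancing time (a new reading comes with each control period).
- robot.read_camera(name): name is "scene" or "top" or "wrist"; returns the picture (400x640x3 uint8, blue, green, red); there is no depth.
- robot.calibration(name): a dict with "fov_y" (degrees; the focal length in pixels is half the picture's height over the tangent of half this angle, whatever the lens; pixels are square), "cx", "cy" (the principal point, pixels), "pose" (4x4, takes a point from camera to world coordinates). Camera axes: x right, y down, z forward; pixel columns grow to the right and rows downward; lengths in m; the calibration is good to about 2 mm. A picture is of the moment at which its call begins: read the wrist's pose just before it. calibration takes no time and is no camera call; for the wrist camera it gives the pose at the moment of the call.
- robot.job_done(): hands the job in; it is judged then, once.
Trained networks look in the newest picture that a camera, given by its name, has taken for a name from the list of things; names that differ only in an ending like _2 or _b are one class to them, and where a whole thing is asked for, a point or a joint stands for the part that bears it (a point fixed in the world has none). Each returns a list of dicts, best first, with "confidence" (0 to 1); they miss things now and then, are a little off and sometimes report something else, mostly with a low value. They report only what shows in the picture. A call takes as long as a camera call.
- robot.boxes_of(camera, name): "extent" ([left, top, right, bottom] in pixels, round what is visible of it).
- robot.silhouettes(camera, name): "pixels" (400x640 bool, what is visible of it) and "extent" ([left, top, right, bottom] in pixels, round what is visible of it).
The state is a dict: "time_s": time; "joint_pos": joint angles; "joint_velocities": joint speeds; "tau": joint torques, N m; "tcp_pos": TCP position; "tool_rot": TCP orientation; "contact_force": force on the tool from outside, world axes, zero at the start; "torque": the same for the moment, N m; "finger_gap": opening from 0.0 (shut) to 1.0 (fully open); "grasp_force": force on a finger pad.
Only numpy, scipy, OpenCV 4.12 (cv2) and the standard library are available. Lean on these libraries where they do the work, as an engineer would, in place of code of your own. Each camera call takes 0.05 s, during which the arm holds its last target. There are 200 camera calls.

## Working session

There is one attempt and no reset: what is moved stays moved. The work goes in short steps, Python scripts to look and compute and a tool call to move; the robot and the scene stay as the last step left them, time stands still between calls to the robot, and variables do not carry over. Pictures are saved under pics/ and viewed, at most 10 in all, crops included, and the job is handed in when it is done.

Besides the shell and the picture viewer there is one more tool, called after "Emit:" as name(argument=value, ...), one argument or row to a line, values as JSON. step_arm: Moves the arm, as the interface text tells. Its arguments: {"type":"object","properties":{"deltas":{"type":"array","items":{"type":"object","properties":{"linear":{"type":"array","items":{"type":"number"}},"turn":{"type":"array","items":{"type":"number"}},"claw":{"type":"number"}}}},"force":{"type":"number"}},"required":["deltas"]}

```bash
mkdir -p pics
cat > h.py <<'E'
import numpy as np,cv2
from plant import robot
def K(n):
    c=robot.calibration(n); f=200/np.tan(np.radians(c["fov_y"])/2)
    return f,c["cx"],c["cy"],np.array(c["pose"])
def ray(n,u,v,k=None):
    f,cx,cy,P=k or K(n); d=P[:3,:3]@np.array([(u-cx)/f,(v-cy)/f,1]); return P[:3,3],d
def onz(n,u,v,z,k=None):
    o,d=ray(n,u,v,k); return o+d*(z-o[2])/d[2]
def tri(rs):
    A=np.zeros((3,3));b=np.zeros(3)
    for o,d in rs:
        d=d/np.linalg.norm(d);M=np.eye(3)-np.outer(d,d);A+=M;b+=M@o
    return np.linalg.solve(A,b)
def proj(n,p,k=None):
    f,cx,cy,P=k or K(n); q=P[:3,:3].T@(np.asarray(p)-P[:3,3]); return np.array([cx+f*q[0]/q[2],cy+f*q[1]/q[2]])
E
python3 - <<'E'
from h import *
np.set_printoptions(precision=4,suppress=True)
a=[robot.read_camera(n) for n in("scene","top")]
for n,i in zip(("scene","top"),a): cv2.imwrite(f"pics/{n}0.png",i)
for n in("scene","top"):
    k=K(n);print(n,k[0],k[3][:3,3])
    for t in("panel_box","panel_cowl","deck","shed"):
        for r in robot.silhouettes(n,t)[:3]:
            m=r["pixels"].astype(np.uint8);c=max(cv2.findContours(m,0,2)[0],key=cv2.contourArea)
            print(n,t,round(r["confidence"],2),r["extent"],cv2.minAreaRect(c),cv2.approxPolyDP(c,4,True)[:,0].tolist())
s=robot.state();print(s["tcp_pos"],s["tool_rot"],s["time_s"])
E
```

```text
scene 495.45249988727437 [-0.1555  0.6319  0.4405]
scene panel_cowl 0.92 [233.0, 196.5, 287.2, 227.9] ((258.61761474609375, 208.52940368652344), (24.821624755859375, 50.58498764038086), 70.34617614746094) [[286, 210], [261, 195], [233, 212], [249, 225]]
scene panel_cowl 0.65 [263.1, 221.5, 326.1, 261.4] ((294.4744567871094, 237.99375915527344), (33.46230697631836, 55.93143844604492), 58.671302795410156) [[266, 245], [292, 258], [326, 236], [292, 221]]
scene deck 0.97 [337.3, 137.1, 406.0, 173.7] ((370.483642578125, 155.81967163085938), (35.58054733276367, 69.07876586914062), 84.80557250976562) [[406, 165], [392, 137], [335, 142], [345, 175], [399, 171]]
scene shed 0.74 [335.4, 137.1, 406.6, 190.9] ((370.5403747558594, 164.21388244628906), (54.49002456665039, 70.68976593017578), 85.03025817871094) [[393, 136], [335, 142], [336, 175], [345, 192], [403, 187], [406, 164]]
top 412.5535820038014 [0.4339 0.2589 0.908 ]
top panel_box 0.63 [257.3, 210.5, 295.7, 246.6] ((277.3167419433594, 227.13131713867188), (27.46373176574707, 36.746707916259766), 74.35775756835938) [[290, 210], [257, 221], [264, 244], [297, 235]]
top panel_cowl 0.96 [256.1, 160.6, 295.8, 192.5] ((274.3677062988281, 172.6184539794922), (28.012359619140625, 38.718074798583984), 86.8201675415039) [[293, 159], [256, 162], [257, 186], [292, 185]]
top deck 0.81 [350.1, 145.3, 420.2, 202.5] ((385.9310302734375, 173.1724090576172), (59.422508239746094, 44.19548797607422), 21.801410675048828) [[367, 144], [352, 182], [403, 202], [420, 164]]
top shed 0.78 [352.8, 140.5, 420.0, 206.1] ((385.2752990722656, 173.77882385253906), (60.436100006103516, 47.196407318115234), 22.166345596313477) [[366, 143], [350, 183], [404, 204], [420, 164]]
[ 0.2726 -0.6175  0.2186] [-3.0738 -0.6485  0.    ] 0.5
```

Run:
```python
import cv2,numpy as np
t=cv2.imread("pics/top0.png")[120:270,230:450];s=cv2.imread("pics/scene0.png")[120:280,210:430]
o=np.vstack([cv2.resize(t,None,fx=2.5,fy=2.5,interpolation=2)[:,:550],cv2.resize(s,None,fx=2.5,fy=2.5,interpolation=2)])
cv2.imwrite("pics/a.png",cv2.resize(o,(0,0),fx=.76,fy=.76))
from h import *
print(np.round(K("top")[3],3).tolist())
for p in [(277.3,227.1),(274.4,172.6)]: print(onz("top",*p,.005))
for p in [(258.6,208.5),(294.5,238)]: print(onz("scene",*p,.005))
for p in [[367,144],[352,182],[403,202],[420,164]]: print(onz("top",*p,.06))
```

```text
[[0.015, -0.997, 0.073, 0.434], [-0.999, -0.017, -0.029, 0.259], [0.03, -0.073, -0.997, 0.908], [0.0, 0.0, 0.0, 1.0]]
[0.44152424 0.32962004 0.005     ]
[0.56100674 0.33872701 0.005     ]
[0.56400324 0.33829489 0.005     ]
[0.44517623 0.329406   0.005     ]
[0.61720887 0.14239272 0.06      ]
[0.53673684 0.17303136 0.06      ]
[0.49699405 0.06660861 0.06      ]
[0.5772489  0.03091088 0.06      ]
```

View pics/a.png

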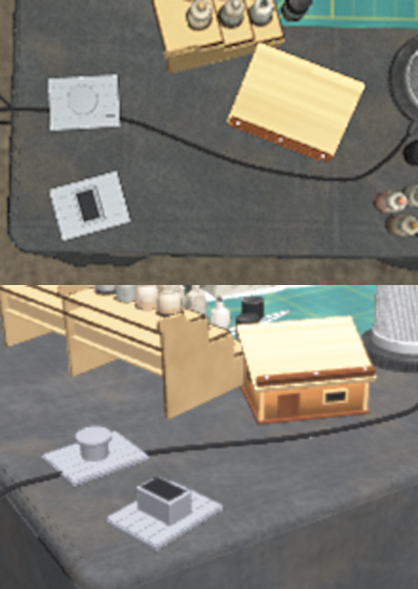

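The pictures show the box panel (top ≈ 277,227) nearest the robot, with the cowl panel beyond it (274,173). The deck is at (386,173), its cleat on the robot's side and a bottle rack behind it to the left. Next I move over the panel.

Emit:
step_arm(
  deltas=[
    {"linear":[0.09,0.45,0.04],"turn":[0,0,-0.015]},
    {"linear":[0.09,0.45,0.04],"turn":[0,0,-0.015]},
    {"linear":[0.09,0.45,0.04],"turn":[0,0,-0.015]},
    {"linear":[0.09,0.45,0.04],"turn":[0,0,-0.015]},
    {"linear":[0.09,0.45,0.04],"turn":[0,0,-0.015]},
    {"linear":[0.09,0.45,0.04],"turn":[0,0,-0.015]},
    {"linear":[0.17,0.9,0.04],"turn":[0,0,-0.03]},
    {"linear":[0.17,0.9,0.04],"turn":[0,0,-0.03]},
    {"linear":[0.17,0.9,0.04],"turn":[0,0,-0.03]},
    {"linear":[0.17,0.9,0.04],"turn":[0,0,-0.03]},
    {"linear":[0.17,0.9,0.04],"turn":[0,0,-0.03]},
    {"linear":[0.17,0.9,0.04],"turn":[0,0,-0.03]},
    {"linear":[0.17,0.9,0.04],"turn":[0,0,-0.03]},
    {"linear":[0.17,0.9,0.04],"turn":[0,0,-0.03]},
    {"linear":[0.17,0.9,0.04],"turn":[0,0,-0.03]},
    {"linear":[0.17,0.9,0.04],"turn":[0,0,-0.03]},
    {"linear":[0.17,0.9,0.04],"turn":[0,0,-0.03]},
    {"linear":[0.17,0.9,0.04],"turn":[0,0,-0.03]},
    {"linear":[0.17,0.9,0.04],"turn":[0,0,-0.03]},
    {"linear":[0.17,0.9,0.04],"turn":[0,0,-0.03]},
  ],
)

```text
validation failed for argument at $.de...
```

```bash
cat > look.py <<'E'
from h import *
import sys
np.set_printoptions(precision=4,suppress=True)
tag=sys.argv[1]
i=robot.read_camera("wrist");k=K("wrist");cv2.imwrite(f"pics/{tag}.png",i)
np.savez(f"{tag}.npz",f=k[0],cx=k[1],cy=k[2],P=k[3])
s=robot.state();print(s["tcp_pos"],s["tool_rot"],s["time_s"],s["joint_pos"],s["joint_velocities"]);print(k[3])
for t in sys.argv[2:]:
    for r in robot.silhouettes("wrist",t)[:2]:
        m=r["pixels"].astype(np.uint8);c=max(cv2.findContours(m,0,2)[0],key=cv2.contourArea)
        print(t,round(r["confidence"],2),r["extent"],cv2.minAreaRect(c),cv2.approxPolyDP(c,6,True)[:,0].tolist())
E
python3 look.py w1 panel_box deck
```

```text
[ 0.2726 -0.6175  0.2186] [-3.0739 -0.6484  0.    ] 0.55 [-1.1928  0.116   1.4416 -0.      1.584  -0.0378] [-0.0006  0.0001  0.0009  0.0001  0.0003  0.0014]
[[ 0.4043 -0.8741 -0.2693  0.3483]
 [-0.9146 -0.386  -0.1206 -0.5845]
 [ 0.0014  0.2951 -0.9555  0.385 ]
 [ 0.      0.      0.      1.    ]]
```

View pics/w1.png

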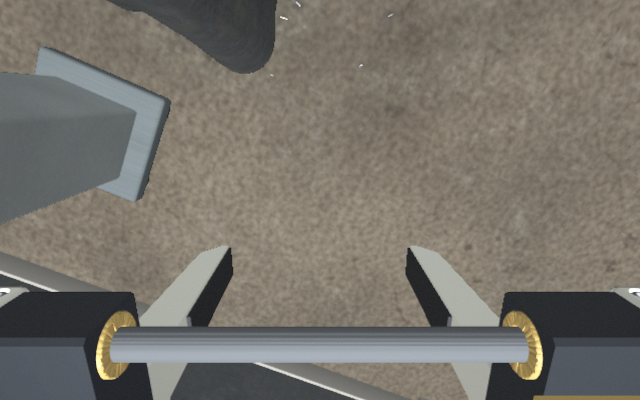

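The arm did not move: the picture shows only the floor and the fingers, because the row was refused. I'll try again with "claw" included.

Emit:
step_arm(
  deltas=[
    {"linear":[0.09,0.45,0.04],"turn":[0,0,-0.015],"claw":1},
    {"linear":[0.09,0.45,0.04],"turn":[0,0,-0.015],"claw":1},
    {"linear":[0.09,0.45,0.04],"turn":[0,0,-0.015],"claw":1},
    {"linear":[0.09,0.45,0.04],"turn":[0,0,-0.015],"claw":1},
    {"linear":[0.09,0.45,0.04],"turn":[0,0,-0.015],"claw":1},
    {"linear":[0.17,0.9,0.04],"turn":[0,0,-0.03],"claw":1},
    {"linear":[0.17,0.9,0.04],"turn":[0,0,-0.03],"claw":1},
    {"linear":[0.17,0.9,0.04],"turn":[0,0,-0.03],"claw":1},
    {"linear":[0.17,0.9,0.04],"turn":[0,0,-0.03],"claw":1},
    {"linear":[0.17,0.9,0.04],"turn":[0,0,-0.03],"claw":1},
    {"linear":[0.17,0.9,0.04],"turn":[0,0,-0.03],"claw":1},
    {"linear":[0.17,0.9,0.04],"turn":[0,0,-0.03],"claw":1},
    {"linear":[0.17,0.9,0.04],"turn":[0,0,-0.03],"claw":1},
    {"linear":[0.17,0.9,0.04],"turn":[0,0,-0.03],"claw":1},
    {"linear":[0.17,0.9,0.04],"turn":[0,0,-0.03],"claw":1},
    {"linear":[0.17,0.9,0.04],"turn":[0,0,-0.03],"claw":1},
    {"linear":[0.17,0.9,0.04],"turn":[0,0,-0.03],"claw":1},
    {"linear":[0.17,0.9,0.04],"turn":[0,0,-0.03],"claw":1},
    {"linear":[0.17,0.9,0.04],"turn":[0,0,-0.03],"claw":1},
    {"linear":[0.17,0.9,0.04],"turn":[0,0,-0.03],"claw":1},
  ],
  force=20,
)

```text
time_s: 2.65
tcp_pos: [0.4425, 0.2843, 0.2581]
tool_rot: [3.1, 0.507, -0.002]
contact_force: [0.5, 0.2, -0.8]
finger_gap: 1.0
grasp_force: 0.0
```

```bash
python3 look.py w2 panel_box deck shed
```

```text
[0.4425 0.2829 0.2583] [ 3.1001  0.5052 -0.0013] 2.7 [ 0.5204 -0.2198  1.701  -0.0002  1.6613  1.768 ] [-0.034  -0.0317  0.0192 -0.0027  0.0037 -0.0091]
[[ 0.318  -0.9058 -0.2799  0.521 ]
 [-0.9481 -0.3032 -0.0957  0.3088]
 [ 0.0019  0.2958 -0.9552  0.4246]
 [ 0.      0.      0.      1.    ]]
panel_box 0.77 [247.1, 133.3, 318.6, 184.2] ((282.0, 158.0), (50.0, 66.0), 90.0) [[250, 134], [252, 181], [314, 182], [313, 136]]
deck 0.7 [438.0, 54.5, 600.8, 197.7] ((518.2537231445312, 131.6539764404297), (119.24968719482422, 109.87386322021484), 47.202598571777344) [[515, 55], [439, 126], [518, 196], [598, 137]]
shed 0.64 [433.4, 51.6, 595.6, 197.0] ((513.2500610351562, 128.75001525878906), (131.52186584472656, 109.6015396118164), 45.0) [[516, 55], [503, 66], [484, 65], [432, 125], [518, 196], [596, 137]]
```

View pics/w2.png

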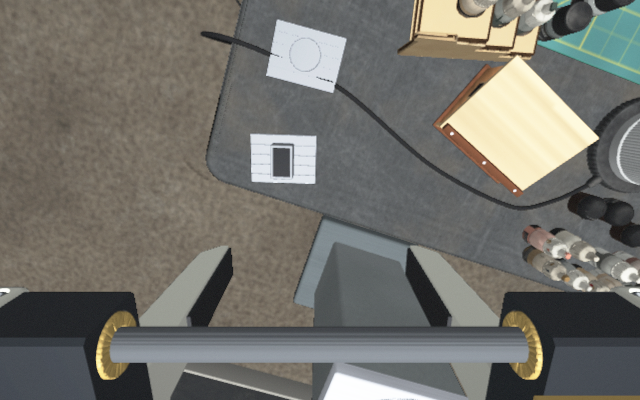

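The wrist view shows the box panel at (283,159), well lined up with the fingers, and the cowl panel at (305,56). The deck corners are at (515,56), (597,137), (518,196) and (436,126), with the brown cleat on the lower left. Next I fit both poses from the two views.

```bash
cat > fit.py <<'E'
from h import *
from scipy.optimize import least_squares
np.set_printoptions(precision=4,suppress=True)
z=np.load("w2.npz");kw=(float(z["f"]),float(z["cx"]),float(z["cy"]),z["P"])
V={"top":(cv2.imread("pics/top0.png"),K("top")),"w":(cv2.imread("pics/w2.png"),kw),"scene":(cv2.imread("pics/scene0.png"),K("scene"))}
def sub(n,pts,w=4):
    g=cv2.cvtColor(V[n][0],6);p=np.array(pts,np.float32).reshape(-1,1,2)
    return cv2.cornerSubPix(g,p.copy(),(w,w),(-1,-1),(3,50,.01))[:,0]
Rz=lambda a:np.array([[np.cos(a),-np.sin(a),0],[np.sin(a),np.cos(a),0],[0,0,1]])
Ry=lambda a:np.array([[np.cos(a),0,np.sin(a)],[0,1,0],[-np.sin(a),0,np.cos(a)]])
def fit(model,obs,x0,tilt):
    # params x,y,z,yaw
    M=lambda q:(Rz(q[3])@Ry(-tilt)@model.T).T+q[:3]
    def res(q):
        W=M(q);return np.concatenate([(proj(n,W[j],V[n][1])-p) for n,o in obs.items() for j,p in zip(range(4),o)])
    r=least_squares(res,x0,loss="soft_l1");return r.x,r.fun.reshape(-1,4,2)
m=1e-3*np.array([[30,40,5],[30,-40,5],[-30,-40,5],[-30,40,5]])
ob={"w":sub("w",[(250,134),(316,135),(316,184),(251,183)]),"top":sub("top",[(257,221),(290,210),(297,235),(264,244)])}
print(ob)
for j in range(4): print("tri",tri([ray(n,*ob[n][j],V[n][1]) for n in ob]))
q,r=fit(m,ob,[.443,.33,0,.32],0);print("panel",q,np.degrees(q[3]));print(r)
m=1e-3*np.array([[85,62,0],[85,-62,0],[-8,-60,9],[-8,60,9]])
ob={"w":sub("w",[(515,56),(597,137),(517,196),(436,126)]),"top":sub("top",[(367,144),(420,164),(402,204),(351,184)])}
print(ob)
for j in range(4): print("tri",tri([ray(n,*ob[n][j],V[n][1]) for n in ob]))
q,r=fit(m,ob,[.52,.12,.045,-.37],np.radians(20));print("deck",q,np.degrees(q[3]));print(r)
E
python3 fit.py
```

```text
{'w': array([[249.7603, 133.5567],
       [315.8094, 135.4311],
       [314.5428, 183.111 ],
       [251.3656, 181.0678]], dtype=float32), 'top': array([[255.5483, 219.886 ],
       [290.629 , 209.5653],
       [298.1167, 235.8729],
       [262.507 , 246.0834]], dtype=float32)}
tri [ 0.4565  0.3768 -0.0017]
tri [0.4805 0.2998 0.0119]
tri [0.4237 0.2826 0.0067]
tri [ 0.3998  0.3595 -0.    ]
panel [ 0.44    0.3285 -0.0036  0.2947] 16.88415941425134
[[[-0.3147 -0.3808]
  [-0.5572 -0.3359]
  [-0.5095 -0.0269]
  [-0.4486  0.2669]]

 [[ 0.998  -0.2293]
  [ 1.1991  0.0607]
  [ 1.1544  0.1045]
  [ 1.3692  0.0804]]]
{'w': array([[517.6658,  52.831 ],
       [599.1064, 137.7801],
       [517.    , 196.    ],
       [436.    , 126.    ]], dtype=float32), 'top': array([[364.8135, 141.2566],
       [421.9052, 164.2751],
       [404.5053, 201.4653],
       [349.9963, 181.2327]], dtype=float32)}
tri [0.6163 0.1509 0.0895]
tri [0.5742 0.0324 0.0802]
tri [0.496  0.0633 0.0554]
tri [0.5381 0.1762 0.0403]
deck [ 0.5239  0.1169  0.0482 -0.3674] -21.051993250111018
[[[-0.3119 -1.5029]
  [-0.0757 -0.6513]
  [-1.4064  0.5467]
  [ 4.726   1.1399]]

 [[ 1.5837 -0.747 ]
  [ 0.6262 -1.1029]
  [-1.2509  2.9364]
  [-0.0469  1.6517]]]
```

Emit:
step_arm(
  deltas=[
    {"linear":[-0.0026,0.046,-0.04],"turn":[0,0,-0.009],"claw":1},
    {"linear":[-0.0026,0.046,-0.09],"turn":[0,0,-0.009],"claw":1},
    {"linear":[-0.0026,0.046,-0.14],"turn":[0,0,-0.009],"claw":1},
    {"linear":[-0.0026,0.046,-0.18],"turn":[0,0,-0.009],"claw":1},
    {"linear":[-0.0026,0.046,-0.21],"turn":[0,0,-0.009],"claw":1},
    {"linear":[-0.0026,0.046,-0.23],"turn":[0,0,-0.009],"claw":1},
    {"linear":[-0.0026,0.046,-0.242],"turn":[0,0,-0.009],"claw":1},
    {"linear":[-0.0026,0.046,-0.25],"turn":[0,0,-0.009],"claw":1},
    {"linear":[-0.0026,0.046,-0.25],"turn":[0,0,-0.009],"claw":1},
    {"linear":[-0.0026,0.046,-0.25],"turn":[0,0,-0.009],"claw":1},
  ],
  force=20,
)

```text
time_s: 3.85
tcp_pos: [0.4406, 0.3286, 0.0098]
tool_rot: [-3.107, -0.459, -0.002]
contact_force: [-0.8, 0.3, 0.4]
finger_gap: 0.997
grasp_force: 0.0
```

```bash
python3 look.py w3
```

```text
[0.4406 0.3287 0.0098] [-3.1072 -0.4586 -0.0022] 3.9 [ 0.5946 -0.018   1.9314  0.      1.2266  1.8723] [ 0.0035  0.0013 -0.0007  0.002  -0.0025  0.0011]
[[ 0.2894 -0.9152 -0.2805  0.5195]
 [-0.9572 -0.2764 -0.0858  0.3521]
 [ 0.001   0.2934 -0.956   0.1764]
 [ 0.      0.      0.      1.    ]]
```

View pics/w3.png

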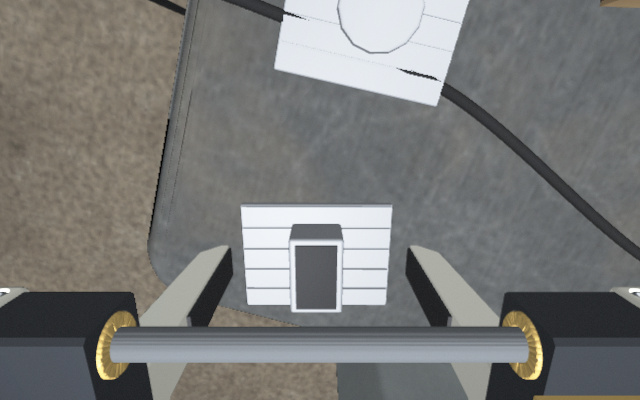

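The fingers straddle the box symmetrically (box at ~316,270; fingers at 230 and 408). I close on it and lift.

Emit:
step_arm(
  deltas=[
    {"linear":[0,0,-0.0025],"turn":[0,0,0],"claw":1},
    {"linear":[0,0,-0.0025],"turn":[0,0,0],"claw":-1},
    {"linear":[0,0,-0.0025],"turn":[0,0,0],"claw":-1},
    {"linear":[0,0,-0.0025],"turn":[0,0,0],"claw":-1},
    {"linear":[0,0,-0.0025],"turn":[0,0,0],"claw":-1},
    {"linear":[0,0,-0.0025],"turn":[0,0,0],"claw":-1},
    {"linear":[0,0,-0.0025],"turn":[0,0,0],"claw":-1},
    {"linear":[0,0,-0.0025],"turn":[0,0,0],"claw":-1},
    {"linear":[0,0,-0.0025],"turn":[0,0,0],"claw":-1},
    {"linear":[0,0,-0.0025],"turn":[0,0,0],"claw":-1},
  ],
  force=20,
)

```text
time_s: 4.9
tcp_pos: [0.44, 0.3285, 0.0062]
tool_rot: [-3.108, -0.459, -0.0]
contact_force: [-0.5, 0.0, 0.7]
finger_gap: 0.281
grasp_force: 20.3
```

Emit:
step_arm(
  deltas=[
    {"linear":[0,0,0.02],"turn":[0,0,0],"claw":-1},
    {"linear":[0,0,0.06],"turn":[0,0,0],"claw":-1},
    {"linear":[0,0,0.1],"turn":[0,0,0],"claw":-1},
    {"linear":[0,-0.03,0.14],"turn":[0,0,-0.04],"claw":-1},
    {"linear":[0,-0.07,0.17],"turn":[0,0,-0.08],"claw":-1},
    {"linear":[0,-0.11,0.19],"turn":[0,0,-0.12],"claw":-1},
    {"linear":[0,-0.15,0.19],"turn":[0,0,-0.16],"claw":-1},
    {"linear":[0,-0.168,0.19],"turn":[0,0,-0.2],"claw":-1},
    {"linear":[0,-0.168,0.19],"turn":[0,0,-0.21],"claw":-1},
    {"linear":[0,-0.168,0.19],"turn":[0,0,-0.21],"claw":-1},
    {"linear":[0,-0.168,0.19],"turn":[0,0,-0.21],"claw":-1},
  ],
)

```text
time_s: 6.0
tcp_pos: [0.44, 0.1607, 0.1961]
tool_rot: [-3.089, 0.57, 0.0]
contact_force: [-0.4, 0.6, -0.6]
finger_gap: 0.276
grasp_force: 20.0
```

```bash
python3 look.py w4 deck
```

```text
[0.44   0.1608 0.1961] [ 3.0894 -0.5697 -0.0003] 6.05 [ 0.2959 -0.3406  1.8971  0.      1.5854  2.2314] [ 0.0044  0.0034 -0.0026 -0.0017  0.0008  0.0037]
[[-0.3563 -0.8929 -0.2753  0.5173]
 [-0.9344  0.3409  0.1036  0.1311]
 [ 0.0014  0.2942 -0.9558  0.3624]
 [ 0.      0.      0.      1.    ]]
deck 0.58 [249.7, 0.9, 419.9, 102.8] ((334.5, 50.5), (101.0, 163.0), 90.0) [[253, 0], [265, 101], [402, 97], [416, 0]]
```

View pics/w4.png

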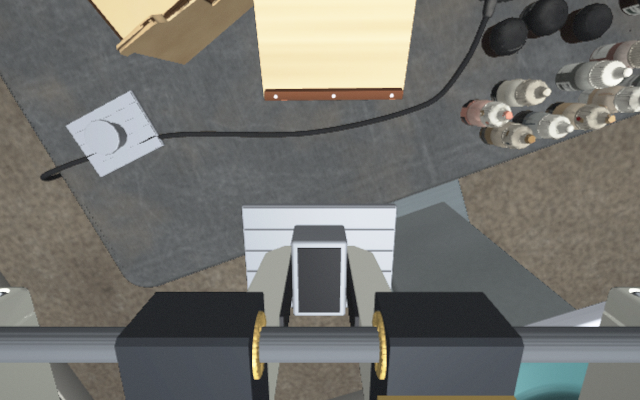

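The panel is held level (box at 320,270). The deck is ahead, with its cleat running from (264,101) to (403,98), almost parallel to the tool's y axis. I enlarge the cleat to get a precise fit.

Run:
```python
import cv2,numpy as np
a=cv2.imread("pics/w4.png")[70:110,250:420];b=cv2.imread("pics/w2.png")[40:210,425:610]
a=cv2.resize(a,None,fx=4,fy=4,interpolation=0);b=cv2.resize(b,None,fx=2.4,fy=2.4,interpolation=2)
o=np.zeros((a.shape[0]+b.shape[0],680,3),np.uint8);o[:160]=a;o[160:,:b.shape[1]]=b
for x in range(0,680,40):o[:160,x]=(0,255,0)
for y in range(0,160,40):o[y,:]=(0,255,0)
for x in range(0,b.shape[1],48):o[160:,x]=(0,255,0)
for y in range(160,o.shape[0],48):o[y,:b.shape[1]]=(0,255,0)
cv2.imwrite("pics/z.png",o)
```

```text
(no output)
```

View pics/z.png

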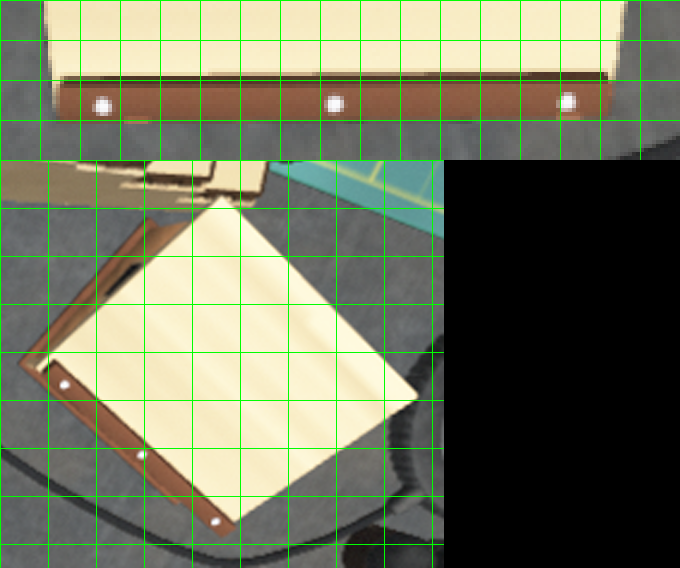

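Run:
```python
from h import *
from scipy.optimize import least_squares
np.set_printoptions(precision=4,suppress=True)
def L(t):
    z=np.load(t+".npz");return (float(z["f"]),float(z["cx"]),float(z["cy"]),z["P"])
k2,k4,kt=L("w2"),L("w4"),K("top")
s4=[(275.75,96.5),(333.6,96),(391.75,95.5)];s2=[(451.7,133.3),(483.75,162.9),(514.6,190.4)]
for a,b in zip(s4,s2): print("screw",tri([ray("",*a,k4),ray("",*b,k2)]))
H=1e-3
# screws at (-4,+-s,9): s free
t=np.radians(20)
def M(q,p):
    c,s=np.cos(q[3]),np.sin(q[3]);R=np.array([[c,-s,0],[s,c,0],[0,0,1]])@np.array([[np.cos(t),0,-np.sin(t)],[0,1,0],[np.sin(t),0,np.cos(t)]])
    return R@np.array(p)+q[:3]
def res(q,full=True):
    o=[]
    for i,y in enumerate((q[4],0,-q[4])):
        for k,s in((k4,s4),(k2,s2)): o.append(proj("",M(q,(-.004,y,.0095)),k)-s[i])
    for k,l in((k2,[(517.9,55.4),(599.2,137.9)]),(kt,[(365,142),(421.5,164.3)])):
        for y,p in zip((.062,-.062),l): o.append(proj("",M(q,(.085,y,0)),k)-p)
    for y,p in zip((.06,-.06),[(264.5,91),(402.5,90.5)]): o.append(proj("",M(q,(0,y,.009)),k4)-p)
    return np.ravel(o)
r=least_squares(res,[.523,.117,.045,-.367,.05],loss="soft_l1",f_scale=1.);q=r.x
print(q,np.degrees(q[3]));print(res(q).reshape(-1,2))
for h in (.045,):
    def r2(p): return res([p[0],p[1],h,p[2],p[3]])
    r=least_squares(r2,[.523,.117,-.367,.05],loss="soft_l1");print(r.x,np.degrees(r.x[2]),r.cost)
```

```text
screw [0.533  0.164  0.0567]
screw [0.5156 0.1178 0.0573]
screw [0.4985 0.0716 0.0577]
[ 0.5222  0.115   0.0478 -0.358   0.0496] -20.509951832044667
[[ 0.1311 -0.2812]
 [-0.5303  0.1613]
 [ 0.3375 -0.1648]
 [-0.4881 -0.2302]
 [ 0.2548 -0.0485]
 [-0.8124  0.0525]
 [-0.8608 -1.4662]
 [ 0.2454  0.48  ]
 [ 1.8464 -0.483 ]
 [ 1.6605 -0.6547]
 [-1.1362  0.4325]
 [ 2.1814 -0.0024]]
[ 0.5222  0.1145 -0.3596  0.05  ] -20.60192084220428 8.83928634034422
```

Run:
```python
import cv2,numpy as np
a=cv2.imread("pics/w4.png")[0:70,80:270];b=cv2.imread("pics/w2.png")[0:65,390:580];c=cv2.imread("pics/top0.png")[90:165,290:410];
a,b,c=[cv2.resize(i,None,fx=s,fy=s,interpolation=2) for i,s in((a,3),(b,3),(c,2.3))]
o=np.zeros((600,570,3),np.uint8);o[:210]=a;o[215:410]=b;o[420:420+c.shape[0],:c.shape[1]]=c
cv2.imwrite("pics/r.png",o)
```

```text
(no output)
```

View pics/r.png

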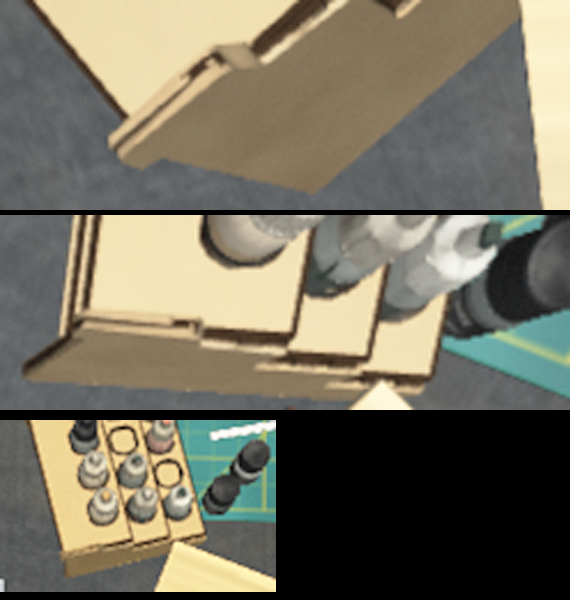

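Run:
```python
from h import *
np.set_printoptions(precision=4,suppress=True)
def L(t):
    z=np.load(t+".npz");return (float(z["f"]),float(z["cx"]),float(z["cy"]),z["P"])
k2,k4,kt=L("w2"),L("w4"),K("top")
T=(290+63/2.3,90+(552-420)/2.3);T2=(290+203/2.3,90+(537-420)/2.3)
A=tri([ray("",118,48,k4),ray("",*T,kt)]);print("top",A,proj("",A,k2))
print("bot",onz("",185,63,0,k4),onz("",399,52,0,k2))
for h in(.08,.11,.14):print(h,onz("",*T,h,kt),onz("",*T2,h,kt),onz("",118,48,h,k4),onz("",415,37,h,k2))
```

```text
top [0.5978 0.2467 0.1076] [417.3575  33.0747]
bot [0.5963 0.2411 0.    ] [0.5992 0.2377 0.    ]
0.08 [0.6037 0.2462 0.08  ] [0.6199 0.1221 0.08  ] [0.6063 0.2593 0.08  ] [0.6008 0.2421 0.08  ]
0.11 [0.5976 0.2467 0.11  ] [0.6131 0.1271 0.11  ] [0.5968 0.2456 0.11  ] [0.5939 0.2479 0.11  ]
0.14 [0.5914 0.2472 0.14  ] [0.6064 0.132  0.14  ] [0.5874 0.232  0.14  ] [0.5869 0.2537 0.14  ]
```

Emit:
step_arm(
  deltas=[
    {"linear":[0.03,-0.017,0],"turn":[-0.015,-0.04,0],"claw":-1},
    {"linear":[0.06,-0.034,0],"turn":[-0.03,-0.08,0.001],"claw":-1},
    {"linear":[0.0927,-0.0498,-0.01],"turn":[-0.039,-0.104,0.002],"claw":-1},
    {"linear":[0.0927,-0.0498,-0.04],"turn":[-0.039,-0.104,0.002],"claw":-1},
    {"linear":[0.0927,-0.0498,-0.065],"turn":[-0.039,-0.104,0.002],"claw":-1},
    {"linear":[0.0927,-0.0498,-0.0756],"turn":[-0.039,-0.104,0.002],"claw":-1},
    {"linear":[0.0927,-0.0498,-0.0756],"turn":[-0.039,-0.104,0.002],"claw":-1},
    {"linear":[0.0927,-0.0498,-0.0756],"turn":[-0.039,-0.104,0.002],"claw":-1},
  ],
)

```text
time_s: 6.9
tcp_pos: [0.5331, 0.111, 0.1217]
tool_rot: [2.987, -0.543, 0.528]
contact_force: [-0.3, -0.5, 0.8]
finger_gap: 0.274
grasp_force: 20.0
```

Run:
```python
from h import *
i=robot.read_camera("wrist");s=robot.read_camera("scene");t=robot.read_camera("top")
print(robot.state())
o=np.zeros((600,640,3),np.uint8);o[:400]=i;o[400:,:320]=cv2.resize(s[100:225,280:480],(320,200));o[400:,320:]=cv2.resize(t[110:235,300:500],(320,200))
cv2.imwrite("pics/h.png",o)
```

```text
{'time_s': 7.05, 'joint_pos': array([ 0.26939154, -0.31708147,  2.029881  , -0.22099112,  1.14925709,
        2.26247373]), 'joint_velocities': array([-0.00171884,  0.00133292,  0.00504246,  0.00288278, -0.0014467 ,
        0.0012823 ]), 'tau': array([ 5.26570855e-02, -3.53700256e+01, -6.20701075e+01, -1.00785825e+00,
       -1.36374537e+00, -3.26159367e-03]), 'tcp_pos': array([0.53327976, 0.11095772, 0.1220355 ]), 'tool_rot': array([ 2.98686109, -0.54351596,  0.52951205]), 'contact_force': array([ 0.59081941, -0.97875397, -0.40948318]), 'torque': array([0.10332498, 0.2367637 , 0.00339798]), 'grasp_force': 19.99987632036209, 'finger_gap': 0.2746452435395007}
```

View pics/h.png

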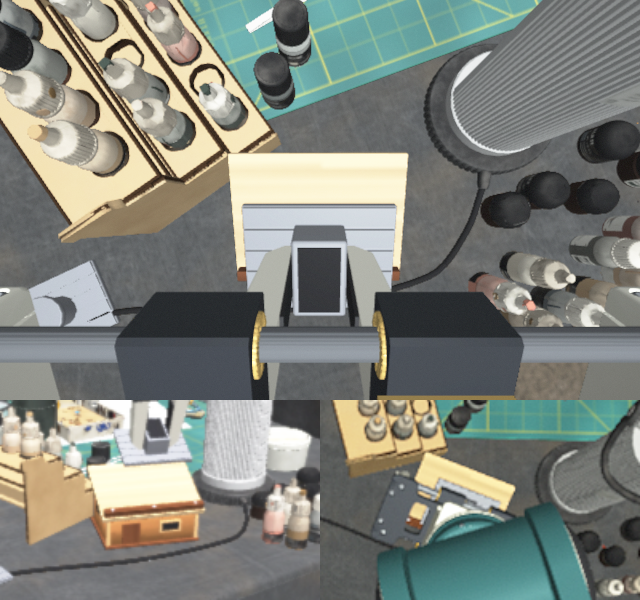

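The panel hangs parallel to the deck and is centred on it: panel columns 243–396 against deck 228–408. The rack and the lamp are clear. I descend along the deck normal.

Emit:
step_arm(
  deltas=[
    {"linear":[0.0064,-0.0024,-0.0188],"turn":[0,0,0],"claw":-1},
    {"linear":[0.0112,-0.0042,-0.0329],"turn":[0,0,0],"claw":-1},
    {"linear":[0.0144,-0.0054,-0.0423],"turn":[0,0,0],"claw":-1},
    {"linear":[0.016,-0.006,-0.047],"turn":[0,0,0],"claw":-1},
    {"linear":[0.0167,-0.0063,-0.0489],"turn":[0,0,0],"claw":-1},
    {"linear":[0.0167,-0.0063,-0.0489],"turn":[0,0,0],"claw":-1},
    {"linear":[0.0167,-0.0063,-0.0489],"turn":[0,0,0],"claw":-1},
  ],
)

```text
time_s: 7.75
tcp_pos: [0.5496, 0.1045, 0.0722]
tool_rot: [2.987, -0.544, 0.528]
contact_force: [0.5, -0.6, 0.3]
finger_gap: 0.282
grasp_force: 20.0
```

Emit:
step_arm(
  deltas=[
    {"linear":[0.0006,-0.0002,-0.0019],"turn":[0,0,0],"claw":-1},
    {"linear":[0.0013,-0.0005,-0.0038],"turn":[0,0,0],"claw":-1},
    {"linear":[0.0013,-0.0005,-0.0038],"turn":[0,0,0],"claw":-1},
    {"linear":[0.0013,-0.0005,-0.0038],"turn":[0,0,0],"claw":-1},
  ],
)

```text
time_s: 8.15
tcp_pos: [0.5507, 0.1039, 0.0678]
tool_rot: [2.986, -0.544, 0.527]
contact_force: [-0.2, 0.5, -0.8]
finger_gap: 0.273
grasp_force: 20.0
```

Emit:
step_arm(
  deltas=[
    {"linear":[0.0003,-0.0001,-0.001],"turn":[0,0,0],"claw":-1},
    {"linear":[0.0006,-0.0002,-0.0019],"turn":[0,0,0],"claw":-1},
    {"linear":[0.0006,-0.0002,-0.0019],"turn":[0,0,0],"claw":-1},
  ],
)

```text
time_s: 8.45
tcp_pos: [0.5513, 0.1037, 0.0658]
tool_rot: [2.986, -0.544, 0.527]
contact_force: [0.3, 0.4, -0.7]
finger_gap: 0.277
grasp_force: 20.0
```

Emit:
step_arm(
  deltas=[
    {"linear":[0.0003,-0.0001,-0.001],"turn":[0,0,0],"claw":-1},
    {"linear":[0.0006,-0.0002,-0.0019],"turn":[0,0,0],"claw":-1},
    {"linear":[0.0006,-0.0002,-0.0019],"turn":[0,0,0],"claw":-1},
  ],
)

```text
time_s: 8.75
tcp_pos: [0.5519, 0.1035, 0.0639]
tool_rot: [2.986, -0.544, 0.527]
contact_force: [-0.3, -0.2, -0.8]
finger_gap: 0.282
grasp_force: 20.0
```

Emit:
step_arm(
  deltas=[
    {"linear":[0.0003,-0.0001,-0.001],"turn":[0,0,0],"claw":-1},
    {"linear":[0.0005,-0.0002,-0.0014],"turn":[0,0,0],"claw":-1},
    {"linear":[0.0005,-0.0002,-0.0014],"turn":[0,0,0],"claw":-1},
  ],
)

```text
time_s: 9.05
tcp_pos: [0.5529, 0.1035, 0.0637]
tool_rot: [2.987, -0.544, 0.529]
contact_force: [-4.8, 0.9, 8.5]
finger_gap: 0.279
grasp_force: 20.0
```

Run:
```python
from h import *
i=robot.read_camera("wrist");s=robot.read_camera("scene")
st=robot.state();print(st["contact_force"],st["tcp_pos"],st["time_s"])
o=np.zeros((600,640,3),np.uint8);o[:280]=i[120:];o[280:,:512]=cv2.resize(s[125:205,315:443],(512,320),interpolation=2)
cv2.imwrite("pics/c.png",o)
```

```text
[-4.03662224  0.82743127  7.73932165] [0.55290102 0.10349132 0.06367768] 9.15
```

View pics/c.png

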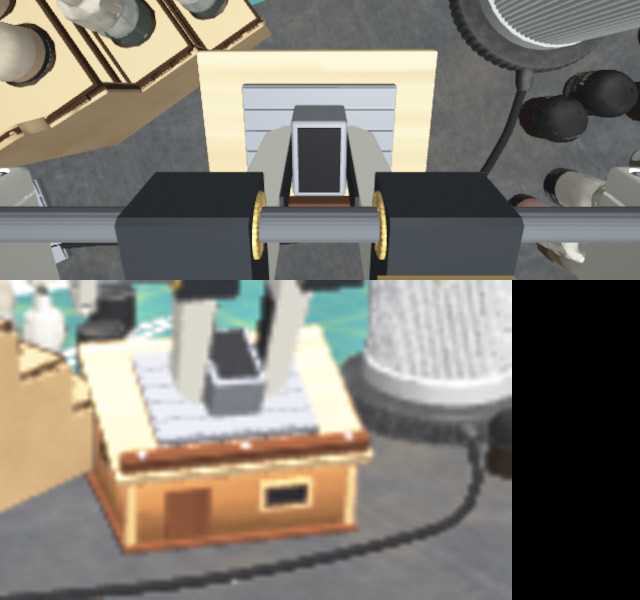

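The panel is pressed flat on the deck just uphill of the cleat, with about 9 N along the deck normal. I ease the load, release, and retreat along the normal.

Emit:
step_arm(
  deltas=[
    {"linear":[-0.0003,0.0001,0.0008],"turn":[0,0,0],"claw":-1},
    {"linear":[-0.0003,0.0001,0.0008],"turn":[0,0,0],"claw":-1},
    {"linear":[-0.0003,0.0001,0.0008],"turn":[0,0,0],"claw":0.2},
    {"linear":[-0.0003,0.0001,0.0008],"turn":[0,0,0],"claw":0.2},
    {"linear":[-0.0003,0.0001,0.0008],"turn":[0,0,0],"claw":0.2},
    {"linear":[-0.0003,0.0001,0.0008],"turn":[0,0,0],"claw":0.2},
    {"linear":[-0.0003,0.0001,0.0008],"turn":[0,0,0],"claw":0.2},
    {"linear":[-0.0003,0.0001,0.0008],"turn":[0,0,0],"claw":0.2},
    {"linear":[-0.0064,0.0024,0.0188],"turn":[0,0,0],"claw":0.2},
    {"linear":[-0.0192,0.0072,0.0564],"turn":[0,0,0],"claw":0.2},
    {"linear":[-0.0288,0.0108,0.0846],"turn":[0,0,0],"claw":0.2},
    {"linear":[-0.06,0.02,0.11],"turn":[0,0,0],"claw":0.2},
    {"linear":[-0.09,0.03,0.12],"turn":[0,0,0],"claw":0.2},
    {"linear":[-0.09,0.03,0.12],"turn":[0,0,0],"claw":0.2},
    {"linear":[-0.09,0.03,0.12],"turn":[0,0,0],"claw":0.2},
  ],
)

```text
time_s: 10.65
tcp_pos: [0.4625, 0.1336, 0.183]
tool_rot: [2.987, -0.542, 0.529]
contact_force: [0.4, -0.4, 0.2]
finger_gap: 0.597
grasp_force: 0.0
```

Run:
```python
from h import *
i=robot.read_camera("wrist");s=robot.read_camera("scene")
o=np.zeros((600,640,3),np.uint8);o[:280]=i[:280];o[280:,:512]=cv2.resize(s[125:205,315:443],(512,320),interpolation=2)
cv2.imwrite("pics/d.png",o)
```

```text
(no output)
```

View pics/d.png

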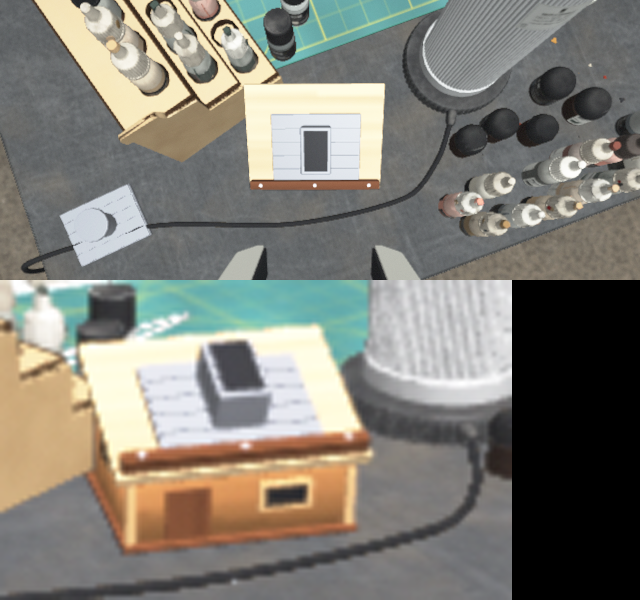

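The panel lies flat against the cleat (row 181) and is centred: columns 271–361 against deck 247–384. The gripper is clear, so I hand the job in.

```bash
python3 -c "
from plant import robot
print(robot.job_done())"
```

```text
the job is handed in; nothing more can be done
None
```

The box-rooflight panel was lowered in the gripper to the deck and released; the last pictures show it flat against the cleat and centred, with the cowl panel untouched, and I handed the job in at about 11 s (no verdict came back).

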